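# Register a die-cast box in the tilted screwdriving stand

### The job

Get the small die-cast box ready for its lid screws: lay it lid up on the tilted plate of the screwdriving stand, its long side along the bottom ledge and its end a few centimetres short of the end stop, and let go so that it slides down to rest on the ledge. Then push it along the ledge until its end is home against the end stop, and leave it there flat and square against both. Leave the other things on the bench where they are.

Things in the scene. Friction and masses are not known exactly. Their poses are not given: they have to be found in the camera images.
- box_center (a point): Centre of the small die-cast aluminium box, a closed plain grey box 92 x 38 x 31 mm (the smaller of the two grey boxes), 0.11 to 0.23 kg, lying lid up on the bench. The point is half-way up, 15.5 mm above its underside. x runs along the 92 mm length, y across the 38 mm width, z up through the lid, which has an open screw hole in each corner. Either end may go to the stop.
- corner (a point): Registering corner of the stand, where the ledge's face (x = 0), the end stop's face (y = 0) and the plate's surface (z = 0) meet. x points uphill, square to the ledge; y along the ledge into the stop (to the robot's left); z out of the plate, square to it. The free plate lies at x > 0, y < 0. The box's centre is home at x 19, y -46, z 15.5 mm.
- ledge_foot (a point): On the plate's surface at the foot of the ledge's face, half-way along it; axes as corner. The bolted-down stand's slippery black plate (a metal box slides down it by itself, friction 0.24 to 0.36) is tilted 28 degrees, low side to the robot, 166 mm from ledge to top edge, 150 mm to either side of this point, which is 40 mm above the bench. The ledge is a bar 14 mm thick, 14 mm high.
- stop_top (a point): Top of the end stop, 18 mm above the plate, in the middle of its 22 mm thickness, 49 mm uphill of the ledge; axes as corner. The stop is a steel bar that stands across the plate from the ledge to 96 mm uphill, with a screw head 26 mm above the plate near its upper end. It is screwed tight in the T-slot (a flush grey stripe along the plate) and does not give.
- large_box: Bystander: a larger closed grey die-cast box, 112 x 60 x 31 mm, loose on the bench. Origin at the centre of its underside, x along its length.
- solder_reel: Bystander: reel of solder wire standing on its flange, 58 mm in diameter, 45 mm high, loose. Origin at the centre of its underside.
- screwdriver: Bystander: screwdriver 190 mm long lying on the bench, loose. Its x axis points from the handle to the tip.
- squeeze_bottle: Bystander: whitish squeeze bottle 48 mm in diameter and 130 mm high standing on the bench, loose. Origin at the centre of its underside.
Things that resemble listed ones, but are neither listed nor needed, are in the scene too. What is shaped like the part that bears box_center but blue or turquoise is not meant.

How it is judged:
By the outcome, as a careful person would: the job done as asked, in the order asked, and still so for the second after the job is handed in, with the robot touching nothing.
It also fails if it takes over 51 s, if anything falls off the work surface, if the arm or the gripper's body presses on something with over 40 N, if the wrist force passes 120 N, or if a joint passes its speed limit or range.

### The arm

A 6-joint arm with a two-finger parallel gripper is mounted at the origin on the work surface. World frame = base frame: x ahead of the robot, y to its left, z up, the work surface at z = 0. Lengths are in mm, angles in rad, forces in N, time in s.
With the tool pointing down it reaches from about 325 to 775 mm from the base axis. Payload 5.5 kg.
Tool frame: the origin (TCP) lies midway between the tips of the shut fingers; the grasp point (between the pads) lies 19 mm behind it (bot.pinch_z is the distance from the TCP to the grasp point, in mm); z points along the fingers, y is the line along which they close (so a half turn about z gives the same grasp; the last joint's range is limited). The gripper opens to 88 mm and grips with 3 to 60 N. Pads are 20 mm wide; open, the fingers measure 115 mm over their backs; the gripper's body (75 mm by 178 mm) begins 61 mm behind the grasp point.
Start: joints at [-1.185, 0.091, 1.231, -0, 1.82, -0.057], TCP at [257.084, -542.148, 222.631] pointing down, gripper open.
Joint ranges: [-2.87, 2.87], [-0.86, 2.18], [0.17, 2.46], [-1.51, 4.65], [0.06, 2.69], [-2.65, 2.65]. Speed limits (rad/s): [2.57, 2.57, 3.01, 3.14, 3.14, 3.14].

### API

Orientations are given as a unit quaternion [w, x, y, z].
In Python, from rig import bot, optics gives the robot as it stands. The module is installed in compiled form; this text tells all that it offers.
- The arm moves only by the tool carry_out, never from a script. Its argument "targets" is a list of rows, each a list of 2 entries, a list of its own where there are three numbers: the shift along the tool's x, y, z normalised to -1 to 1, where 1 is 400 mm, then the turn about the tool's z normalised to -1 to 1, where 1 is pi/4 rad. A call has 1 to 8 rows; each row is the pose to reach, as a shift and turn from the pose commanded when the call began, along the tool's axes at that moment; what a row does not reach only later rows make up. A row lasts 1/10 s, in which the tool goes at most 50 mm and 8.59 degrees, less where a joint would pass 70% of its speed; a pose out of reach is approached as far as the arm can. A call with a number of a shift or a turn outside -1 to 1 is refused whole. A call with a gripper value outside its range is refused whole. "claw" is the opening, from -1 (shut) to 1 (fully open), set as the call begins (left out, the last holds). The fingers move at their own pace and stop on an object; "grip_force" is the grip in N (left out, the last holds). Time passes only in rows, so rows that repeat a pose let the fingers close. It gives the time, the measured TCP pose, the force, the opening and the grip force at its end, in the units of the state.
- bot.get_state(): the state, without advancing time (a new reading comes with each control period).
- optics.camera(name): name is "scene" or "top" or "wrist"; returns the picture (400x640x3 uint8, red, green, blue); there is no depth.
- optics.camera_info(name): a dict with "fovy" (degrees; the focal length in pixels is half the picture's height over the tangent of half this angle, whatever the lens; pixels are square), "cx", "cy" (the principal point, pixels), "xyz" and "orientation" of the camera in the world. Camera axes: x right, y up, looking along -z (the intrinsics and any distortion apply to the point x, -y, -z); pixel columns grow to the right and rows downward; lengths in mm; the calibration is good to about 2 mm. A picture is of the moment at which its call begins: read the wrist's pose just before it. camera_info takes no time and is no camera call; for the wrist camera it gives the pose at the moment of the call.
- bot.close_job(): hands the job in; it is judged then, once.
The state is a dict: "clock": time; "joints": joint angles; "qvel": joint speeds; "joint_efforts": joint torques, N m; "eef_pos": TCP position; "ee_rot": TCP orientation; "force": force on the tool from outside, world axes, zero at the start; "wrist_torque": the same for the moment, N m; "finger_gap": finger opening in mm; "grip_force": force on a finger pad.
Only numpy, scipy, OpenCV 4.12 (cv2) and the standard library are available. Lean on these libraries where they do the work, as an engineer would, in place of code of your own. Each camera call takes 0.05 s, during which the arm holds its last target. There are 200 camera calls.

## Working session

There is one attempt and no reset: what is moved stays moved. The work goes in short steps, Python scripts to look and compute and a tool call to move; the robot and the scene stay as the last step left them, time stands still between calls to the robot, and variables do not carry over. Pictures are saved under pics/ and viewed, at most 10 in all, crops included, and the job is handed in when it is done.

Besides the shell and the picture viewer there is one more tool, called after "Emit:" by a JSON object that holds its "name" and its "arguments". carry_out: Moves the arm, as the interface text tells. Scaled input: -1 to 1 covers 400 mm each way for a shift and pi/4 rad each way for a turn. Its arguments: {"type":"object","properties":{"targets":{"type":"array"},"claw":{"type":"number"},"grip_force":{"type":"number"}},"required":["targets"]}

```bash
mkdir -p pics
python3 - <<'E'
from rig import bot, optics
import cv2
for n in("scene","top","wrist"):
    i=optics.camera_info(n); print(n,i)
    im=optics.camera(n); cv2.imwrite(f"pics/{n}0.png",im[:,:,::-1])
print(bot.get_state(),bot.pinch_z)
E
```

```text
scene {'fovy': 53.06780767719367, 'cx': 319.84138690859254, 'cy': 204.40883044554565, 'xyz': array([1250.3631413 , -412.8802391 , 1045.65238806]), 'orientation': array([0.79030576, 0.29761592, 0.18818497, 0.50142595])}
top {'fovy': 46.10675631690189, 'cx': 316.59841699550503, 'cy': 197.6644416715977, 'xyz': array([ 344.80871164,  -20.82676714, 1697.05143539]), 'orientation': array([-0.69645887, -0.02881345,  0.03204777,  0.71630145])}
wrist {'fovy': 60.13334354495151, 'cx': 323.2442952691835, 'cy': 200.13963490286002, 'xyz': array([ 321.64223116, -510.88197315,  382.75505484]), 'orientation': array([ 0.83814767, -0.10940612,  0.070956  , -0.5296263 ])}
{'clock': 0.15, 'joints': array([-1.18471502e+00,  9.17324714e-02,  1.23159804e+00,  9.34914091e-06,
        1.81979587e+00, -5.66850510e-02]), 'qvel': array([ 0.00014174, -0.00147375, -0.00334806,  0.00092937,  0.00060042,
        0.00095156]), 'joint_efforts': array([ 1.80286519e-03, -4.47044957e+01, -4.06907201e+01,  6.99360576e-02,
        2.74461909e-02, -1.15864327e-04]), 'eef_pos': array([ 256.99151967, -541.93512462,  221.74508771]), 'ee_rot': array([-7.57227210e-04,  9.75594126e-01,  2.19580310e-01, -1.21260471e-04]), 'force': array([ 0.38620557,  0.63807392, -0.47553141]), 'wrist_torque': array([0.00627247, 0.0259919 , 0.02211798]), 'grip_force': 0.0, 'finger_gap': 88.19120013801425} 18.700000000000003
```

View pics/scene0.png

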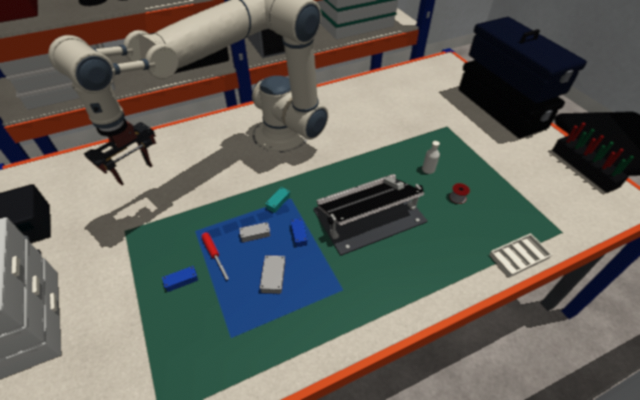

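View pics/top0.png

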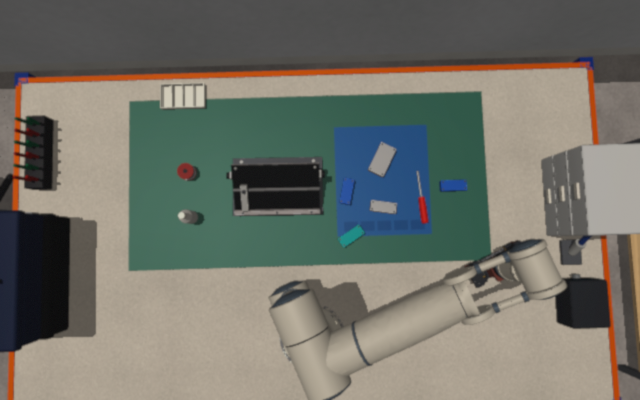

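Top view: the candidates are small grey (384,206), large grey (382,158), blue (347,191) and (453,185), and turquoise (351,236). By the description I choose the small grey box at (384,206). The stand spans (233–323,158–214), with the stop at about (244,197) on the left, and the ledge is at row ~211.

```bash
cat > h.py <<'E'
import numpy as np, cv2
from scipy.spatial.transform import Rotation as R
def rot(q): return R.from_quat(np.r_[q[1:],q[0]]).as_matrix()
def ray(i,u,v):
    f=200/np.tan(np.radians(i['fovy']/2))
    d=np.array([(u-i['cx'])/f,-(v-i['cy'])/f,-1]); return i['xyz'],rot(i['orientation'])@d
def onz(i,u,v,z):
    o,d=ray(i,u,v); return o+d*(z-o[2])/d[2]
def proj(i,p):
    f=200/np.tan(np.radians(i['fovy']/2))
    c=rot(i['orientation']).T@(np.asarray(p,float)-i['xyz']); return i['cx']+f*c[0]/-c[2], i['cy']-f*c[1]/-c[2]
def tri(i,a,j,b):
    o1,d1=ray(i,*a);o2,d2=ray(j,*b)
    s=np.linalg.lstsq(np.c_[d1,-d2],o2-o1,rcond=None)[0]
    p,q=o1+s[0]*d1,o2+s[1]*d2
    return (p+q)/2,np.linalg.norm(p-q)
E
python3 - <<'E'
from h import *
from rig import optics,bot
np.set_printoptions(precision=1,suppress=True)
t=optics.camera_info("top");s=optics.camera_info("scene")
im=cv2.imread("pics/top0.png")
hsv=cv2.cvtColor(im,cv2.COLOR_BGR2HSV)
m=((hsv[:,:,1]<70)&(hsv[:,:,2]>90)).astype(np.uint8);m[:, :336]=0;m[:,428:]=0;m[:126]=0;m[232:]=0
n,l,st,c=cv2.connectedComponentsWithStats(m)
for k in range(1,n):
    if st[k,4]>60:
        r=cv2.minAreaRect(np.argwhere(l==k)[:,::-1].astype(np.float32));b=cv2.boxPoints(r)
        print(r,[onz(t,*p,31)[:2] for p in b],onz(t,*r[0],31))
print("box scene/top",tri(t,(384,206),s,(255,232)))
cv2.imwrite("pics/crop.png",np.hstack([cv2.resize(im[145:245,225:425],None,fx=4,fy=4,interpolation=2)]))
ims=cv2.imread("pics/scene0.png");cv2.imwrite("pics/crop_s.png",cv2.resize(ims[165:265,225:435],None,fx=3.8,fy=3.8,interpolation=2))
E
```

```text
((381.7929992675781, 159.27037048339844), (17.646671295166016, 31.77351951599121), 25.34617805480957) [array([ 583.3, -213.6]), array([ 686.1, -266.5]), array([ 657. , -322.7]), array([ 554.5, -269.6])] [ 620.1 -268.    31. ]
((383.0523986816406, 206.6070098876953), (27.09356117248535, 11.366080284118652), 7.594643592834473) [array([ 437.7, -214.8]), array([ 477.7, -221.6]), array([ 462.3, -316.7]), array([ 422.4, -309.6])] [ 450.  -265.7   31. ]
box scene/top (array([ 453.5, -269. ,   18.5]), np.float64(4.193310965627673))
```

View pics/crop.png

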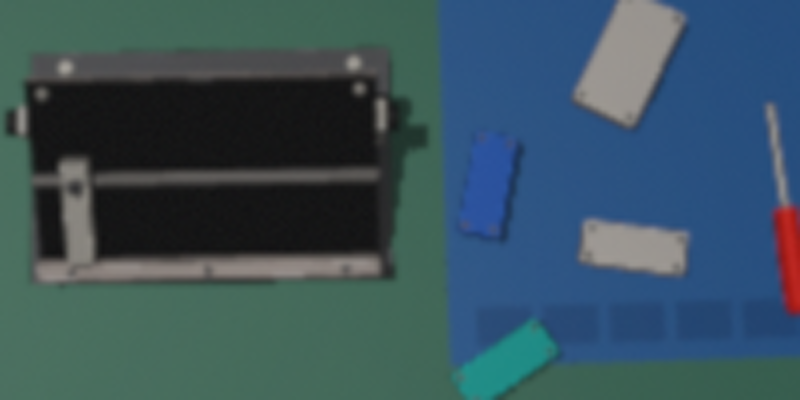

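View pics/crop_s.png

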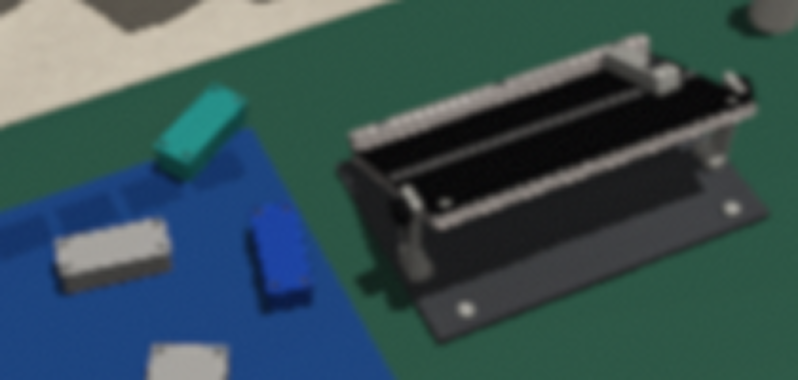

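The crops confirm the choice: the box at crop pixel (635,247) is the smaller grey one, with four corner holes, lid up. On the stand, the stop is at crop (60–95,160–265) and the ledge runs from (35,272) to (383,268).

Run:
```python
from h import *
from rig import optics,bot
np.set_printoptions(precision=1,suppress=True)
t=optics.camera_info("top");s=optics.camera_info("scene");w=optics.camera_info("wrist")
a=lambda u,v:(225+u/4,145+v/4)
b=lambda u,v:(225+u/3.8,165+v/3.8)
print("ledge L",tri(t,a(35,270),s,b(645,42)));print("ledge R",tri(t,a(383,268),s,b(352,135)))
print("stop up",tri(t,a(75,160),s,b(668,75)))
print("wrist axis",-rot(w['orientation'])[:,2],"up",rot(w['orientation'])[:,1])
st=bot.get_state();print((w['xyz']-st['eef_pos'])@rot(st['ee_rot']))
for p in [a(35,280),a(392,277),a(35,260),a(380,257),a(75,160),a(82,266)]: print(onz(t,*p,50))
```

```text
ledge L (array([443.6, 263.7,  37.7]), np.float64(0.3649143813530913))
ledge R (array([437.6, -40.6,  45.4]), np.float64(6.633309572198885))
stop up (array([533.9, 219. ,  97.2]), np.float64(2.4287545427841986))
wrist axis [-0.2 -0.1 -1. ] up [ 0.9  0.4 -0.3]
[  71.7   -0.6 -161.1]
[434.  261.6  50. ]
[427.9 -51.2  50. ]
[451.6 261.3  50. ]
[445.7 -41.2  50. ]
[538.8 225.   50. ]
[445.1 220.2  50. ]
```

Emit:
{"name": "carry_out", "arguments": {"targets": [[[0.73,-0.42,0.18],-1],[[0.73,-0.42,0.18],-1],[[0.73,-0.42,0.18],-1],[[0.73,-0.42,0.18],-1],[[0.73,-0.42,0.18],-1],[[0.73,-0.42,0.18],-1],[[0.73,-0.42,0.18],-1],[[0.73,-0.42,0.18],-1]], "claw": 1}}

```text
clock: 0.95
eef_pos: [450.6, -260.6, 148.7]
ee_rot: [-0.002, 0.815, 0.579, 0.0]
force: [0.3, -0.3, 0.3]
finger_gap: 88.1
grip_force: 0.0
```

Emit:
{"name": "carry_out", "arguments": {"targets": [[[0,0,0],-0.23],[[0,0,0],-0.23],[[0,0,0],-0.23]]}}

```text
clock: 1.25
eef_pos: [448.6, -265.8, 150.6]
ee_rot: [-0.0, 0.762, 0.647, -0.0]
force: [0.5, -0.1, -0.5]
finger_gap: 88.0
grip_force: 0.0
```

```bash
cat > boxlook.py <<'E'
from h import *
from rig import optics,bot
np.set_printoptions(precision=3,suppress=True)
st=bot.get_state();w=optics.camera_info("wrist");im=optics.camera("wrist")[:,:,::-1].copy();cv2.imwrite("pics/w1.png",im)
hsv=cv2.cvtColor(im,cv2.COLOR_BGR2HSV);m=((hsv[:,:,1]<60)&(hsv[:,:,2]>110)).astype(np.uint8)
n,l,s,c=cv2.connectedComponentsWithStats(m)
print(st['clock'],st['eef_pos'],st['ee_rot'],st['finger_gap']); T=rot(st['ee_rot'])
for k in range(1,n):
    if s[k,4]>1500:
        ct=np.argwhere(l==k)[:,::-1]
        P=np.array([onz(w,*p,31)[:2] for p in ct]).astype(np.float32)
        r=cv2.minAreaRect(P);print(s[k],"world",r)
        e=np.r_[r[0],st['eef_pos'][2]]-st['eef_pos'];print("shift tool mm",e@T)
print("tool y ang",np.degrees(np.arctan2(T[1,1],T[0,1])))
E
python3 boxlook.py
```

```text
1.25 [ 448.557 -265.816  150.624] [-0.     0.762  0.647 -0.   ] 87.99183880212986
[    0     0   133   268 23587] world ((229.11331176757812, -187.79086303710938), (212.35308837890625, 117.27012634277344), 81.57504272460938)
shift tool mm [  41.541 -229.168    0.058]
[ 455  107  155  110 9870] world ((618.0762329101562, -264.8353271484375), (59.634056091308594, 118.54066467285156), 62.41397476196289)
shift tool mm [ 28.36  167.133  -0.06 ]
[ 303  137   47  108 4689] world ((451.6665344238281, -263.0108642578125), (91.99505615234375, 37.60250473022461), 80.60321044921875)
shift tool mm [ 3.271  2.616 -0.002]
[ 114  313  420   25 7618] world ((429.0894775390625, -388.1923828125), (25.324501037597656, 392.52386474609375), 80.58692932128906)
shift tool mm [-123.914    0.563    0.038]
tool y ang -9.298977701908187
```

The wrist view shows a component at (303–350,137–245) measuring 92.0 x 37.6 mm, which is the right box. Descending to grip the upper part.

Emit:
{"name": "carry_out", "arguments": {"targets": [[[0.008,0.0065,0.12],0],[[0.008,0.0065,0.24],0],[[0.008,0.0065,0.32],0],[[0.008,0.0065,0.346],0],[[0.008,0.0065,0.346],0],[[0.008,0.0065,0.346],0]]}}

```text
clock: 1.9
eef_pos: [452.9, -263.4, 14.3]
ee_rot: [0.001, 0.762, 0.647, 0.0]
force: [-0.4, -0.6, 0.4]
finger_gap: 88.1
grip_force: 0.0
```

Emit:
{"name": "carry_out", "arguments": {"targets": [[[0,0,0],0],[[0,0,0],0],[[0,0,0],0],[[0,0,0],0],[[0,0,0],0],[[0,0,0],0],[[0,0,0],0],[[0,0,0],0]], "claw": -1, "grip_force": 25}}

```text
clock: 2.7
eef_pos: [451.9, -262.4, 12.2]
ee_rot: [-0.0, 0.762, 0.648, -0.0]
force: [-0.6, 0.3, 0.1]
finger_gap: 37.9
grip_force: 25.0
```

Emit:
{"name": "carry_out", "arguments": {"targets": [[[0,0,-0.1],0],[[0,0,-0.22],0],[[0.1,-0.01,-0.34],-0.1],[[0.22,-0.03,-0.42],-0.18],[[0.34,-0.04,-0.5],-0.18],[[0.46,-0.05,-0.52],-0.18],[[0.58,-0.07,-0.52],-0.18],[[0.7,-0.08,-0.52],-0.18]]}}

```text
clock: 3.5
eef_pos: [464.3, -0.4, 220.6]
ee_rot: [0.001, 0.715, 0.7, 0.001]
force: [1.1, 0.2, -2.2]
finger_gap: 37.9
grip_force: 25.0
```

Emit:
{"name": "carry_out", "arguments": {"targets": [[[0.19,0,0],0],[[0.19,0,0],0],[[0.19,0,0],0],[[0.19,0,0],0],[[0.19,0,0],0]]}}

```text
clock: 4.0
eef_pos: [465.9, 72.9, 219.2]
ee_rot: [0.0, 0.715, 0.699, -0.0]
force: [-0.6, 0.2, -1.3]
finger_gap: 37.6
grip_force: 25.0
```

Run:
```python
from rig import optics,bot
import cv2,pickle
st=bot.get_state();w=optics.camera_info("wrist");im=optics.camera("wrist")[:,:,::-1].copy();cv2.imwrite("pics/w2.png",im)
pickle.dump((st,w),open("w2.pkl","wb"));print(st['clock'],st['eef_pos'],st['ee_rot'],st['grip_force'],st['finger_gap'],st['force'])
```

```text
4.0 [465.88052736  72.93013536 219.23920622] [ 4.53079514e-05  7.14729715e-01  6.99400676e-01 -3.55667316e-04] 24.999606907367706 37.594490245743856 [-0.56126795  0.17945673 -1.25506818]
```

View pics/w2.png

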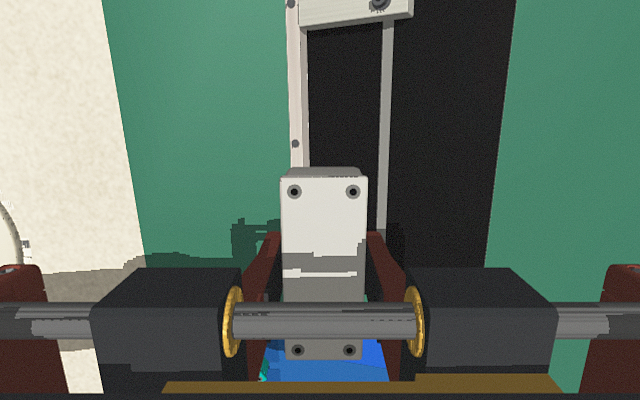

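The wrist view shows the box held at (281–367,168–360), the ledge running along cols 288–310, the plate's black right of it, and the stop's face at the top, row ~25, cols 300–413.

Run:
```python
from h import *
import pickle
np.set_printoptions(precision=2,suppress=True)
st,w=pickle.load(open("w2.pkl","rb"));g=cv2.cvtColor(cv2.imread("pics/w2.png"),cv2.COLOR_BGR2GRAY).astype(int)
for r in (40,80,120,150): print(r,g[r,280:320].tolist())
# foot: last bright pixel before black
L=[];T=[]
for r in range(35,160,5):
    row=g[r,295:330]; k=np.argmax(row<70)+295; L.append(onz(w,k-.5,r,40)); 
    row=g[r,270:300]
    T.append(k)
L=np.array(L);p=np.polyfit(L[:,1],L[:,0],1);print("foot x = %.4f*y+%.2f"%tuple(p),L[0],L[-1],T)
for c in (320,340,360,375): print(c,g[5:45,c].tolist())
```

```text
40 [128, 130, 126, 132, 126, 118, 141, 224, 207, 204, 202, 198, 199, 201, 204, 201, 205, 210, 212, 218, 152, 159, 154, 159, 162, 168, 152, 15, 38, 26, 39, 30, 32, 35, 35, 32, 26, 36, 27, 27]
80 [124, 127, 124, 125, 128, 122, 121, 151, 217, 207, 208, 207, 207, 205, 205, 203, 202, 208, 207, 215, 220, 149, 159, 162, 161, 162, 163, 152, 5, 30, 28, 23, 39, 30, 26, 36, 30, 32, 32, 27]
120 [120, 125, 123, 122, 120, 122, 120, 123, 123, 162, 216, 208, 210, 212, 209, 209, 202, 204, 208, 209, 215, 218, 148, 163, 165, 168, 167, 160, 122, 11, 23, 32, 43, 33, 31, 36, 20, 31, 36, 32]
150 [122, 124, 124, 116, 121, 119, 121, 120, 116, 117, 148, 219, 213, 211, 209, 213, 213, 207, 210, 212, 213, 214, 208, 159, 163, 167, 166, 167, 162, 67, 29, 32, 33, 31, 38, 31, 35, 25, 33, 32]
foot x = 0.0117*y+451.86 [454.2  208.53  40.  ] [453.5  100.01  40.  ] [np.int64(307), np.int64(307), np.int64(307), np.int64(307), np.int64(308), np.int64(308), np.int64(308), np.int64(308), np.int64(308), np.int64(308), np.int64(308), np.int64(308), np.int64(308), np.int64(308), np.int64(309), np.int64(309), np.int64(309), np.int64(309), np.int64(309), np.int64(309), np.int64(309), np.int64(309), np.int64(309), np.int64(309), np.int64(310)]
320 [205, 204, 201, 198, 202, 201, 203, 202, 197, 205, 206, 204, 197, 200, 203, 204, 204, 198, 161, 88, 91, 89, 93, 88, 52, 14, 9, 35, 22, 20, 23, 26, 29, 39, 32, 36, 27, 38, 43, 38]
340 [203, 206, 203, 204, 202, 202, 205, 206, 199, 202, 199, 206, 206, 204, 209, 188, 117, 83, 90, 100, 95, 87, 8, 17, 18, 28, 26, 25, 35, 26, 37, 28, 35, 36, 29, 28, 29, 31, 29, 28]
360 [208, 207, 203, 209, 208, 205, 204, 200, 204, 208, 205, 208, 199, 133, 79, 93, 97, 97, 84, 45, 23, 14, 8, 30, 28, 20, 27, 30, 33, 42, 34, 27, 27, 32, 31, 35, 32, 33, 23, 28]
375 [67, 52, 55, 69, 100, 164, 220, 210, 211, 212, 196, 130, 85, 95, 94, 92, 89, 51, 16, 32, 16, 31, 22, 26, 29, 25, 34, 33, 32, 36, 33, 32, 28, 38, 38, 36, 32, 42, 33, 35]
```

Run:
```python
from h import *
import pickle
np.set_printoptions(precision=2,suppress=True)
st,w=pickle.load(open("w2.pkl","rb"))
th=np.radians(28);yaw=0.0125
P0=np.array([451.9,0,40]);ex=np.array([np.cos(yaw)*np.cos(th),-np.sin(yaw)*np.cos(th),np.sin(th)]);ey=np.array([np.sin(yaw),np.cos(yaw),0]);ez=np.cross(ex,ey)
for u,v in [(320,29.5),(340,26.5),(360,24.3),(375,22.3)]:
    o,d=ray(w,u,v);p=o+d*((P0-o)@ez)/(d@ez);print(p,"uphill,along:",(p-P0)@ex,(p-P0)@ey)
T=rot(st['ee_rot']);print(np.degrees(np.arctan2(T[1,1],T[0,1])))
```

```text
[466.55 211.53  46.38] uphill,along: 13.591189884677036 211.70111050367905
[483.8  211.68  55.55] uphill,along: 33.12852473120434 212.0649293633428
[500.07 211.21  64.21] uphill,along: 51.558533095569906 211.7992379989669
[511.68 211.14  70.38] uphill,along: 64.70615218499829 211.87048649649645
-1.2421200093323945
```

Corner ≈ (454.6, 211.8, 40), plate yaw ≈ 0.7°. This agrees with the coarse top/scene fix and the 300 mm ledge length.

Emit:
{"name": "carry_out", "arguments": {"targets": [[[0.1,0.02,0.05],-0.012],[[0.16,0.033,0.15],-0.012],[[0.16,0.033,0.25],-0.012],[[0.16,0.033,0.31],-0.012],[[0.16,0.033,0.335],-0.012],[[0.16,0.033,0.335],-0.012],[[0.16,0.033,0.335],-0.012]]}}

```text
clock: 4.75
eef_pos: [481.3, 137.1, 87.1]
ee_rot: [0.001, 0.711, 0.703, 0.001]
force: [0.2, -0.9, -1.1]
finger_gap: 37.5
grip_force: 25.0
```

Emit:
{"name": "carry_out", "arguments": {"targets": [[[0,0,0.008],0],[[0,0,0.014],0],[[0,0,0.018],0],[[0,0,0.018],0],[[0,0,0.018],0]]}}

```text
clock: 5.25
eef_pos: [480.4, 137.7, 78.4]
ee_rot: [0.0, 0.711, 0.703, 0.0]
force: [0.4, 0.4, -1.8]
finger_gap: 38.0
grip_force: 25.0
```

Run:
```python
from rig import optics,bot
import cv2,numpy as np
st=bot.get_state();print(st['clock'],st['eef_pos'],st['force'])
a=optics.camera("scene")[140:260,290:450,::-1];b=optics.camera("wrist")[:,:,::-1]
cv2.imwrite("pics/c3.png",np.vstack([cv2.resize(a,(533,400),interpolation=2)[:300],cv2.resize(b,(533,333))[:300]]))
```

```text
5.25 [480.41730218 137.67251316  78.39325968] [ 0.38235284  0.38952109 -1.81439515]
```

View pics/c3.png

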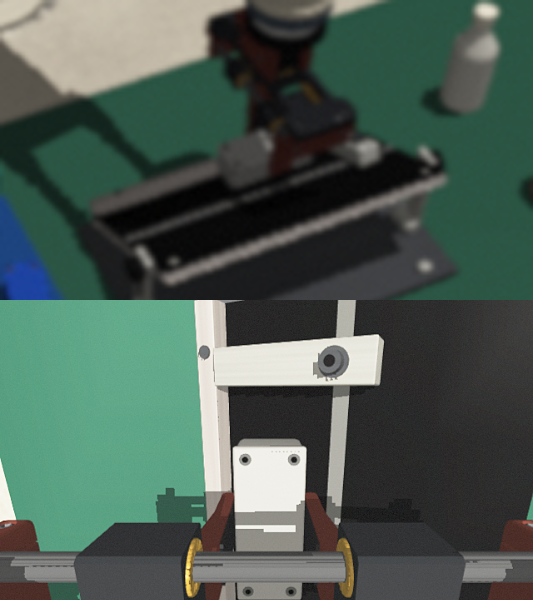

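The box (wrist crop 233–306,440–600) hangs square over the plate, its end about 30 mm short of the stop (crop row 385), with no contact yet. I'll lower it a touch, then release.

Emit:
{"name": "carry_out", "arguments": {"targets": [[[0,0,0.003],0],[[0,0,0.005],0],[[0,0,0.005],0]]}}

```text
clock: 5.65
eef_pos: [480.5, 137.7, 76.7]
ee_rot: [0.0, 0.711, 0.703, 0.0]
force: [-1.1, 0.1, 1.6]
finger_gap: 38.0
grip_force: 25.0
```

Emit:
{"name": "carry_out", "arguments": {"targets": [[[0,0,0],0],[[0,0,0],0],[[0,0,0],0],[[0,0,0],0]], "claw": 0.18}}

```text
clock: 6.05
eef_pos: [480.3, 137.6, 76.1]
ee_rot: [-0.0, 0.711, 0.703, -0.0]
force: [-1.3, -0.3, 0.4]
finger_gap: 52.0
grip_force: 0.3
```

Run:
```python
from rig import optics,bot
import cv2,numpy as np
st=bot.get_state();print(st['clock'],st['eef_pos'],st['force'],st['finger_gap'])
b=optics.camera("wrist")[:,:,::-1]
cv2.imwrite("pics/c4.png",b[:,100:560])
```

```text
6.05 [480.29791873 137.61182163  76.1135219 ] [-1.25595393 -0.28201003  0.38036984] 52.004807081073096
```

View pics/c4.png

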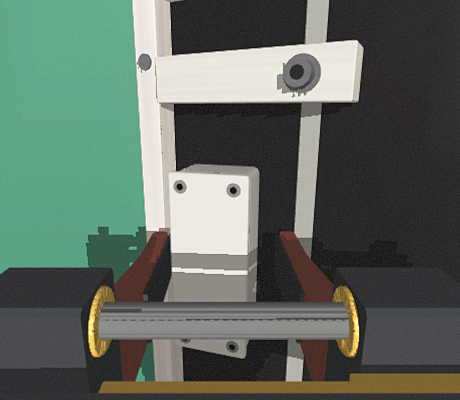

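The box has tipped onto the plate (lid at 170–258,165–355) and leans on the downhill finger. Raising straight up.

Emit:
{"name": "carry_out", "arguments": {"targets": [[[0,0,-0.03],0],[[0,0,-0.06],0],[[0,0,-0.12],0],[[0,0,-0.22],0],[[0,0,-0.3],0],[[-0.1,0,-0.3],0],[[-0.1,0,-0.3],0],[[-0.1,0,-0.3],0]]}}

```text
clock: 6.9
eef_pos: [480.3, 97.3, 197.6]
ee_rot: [0.0, 0.712, 0.703, 0.001]
force: [0.3, -0.3, 0.1]
finger_gap: 51.9
grip_force: 0.0
```

Run:
```python
from rig import optics,bot
import cv2,numpy as np,pickle
st=bot.get_state();print(st['clock'],st['eef_pos'],st['ee_rot'],st['force'],st['finger_gap'])
w=optics.camera_info("wrist")
b=optics.camera("wrist")[:,:,::-1]
cv2.imwrite("pics/c5.png",b);pickle.dump((st,w),open("w5.pkl","wb"))
```

```text
6.9 [480.29727463  97.27303348 197.57417085] [4.85309721e-04 7.11623342e-01 7.02560444e-01 8.97585665e-04] [ 0.3338619  -0.30858587  0.12376166] 51.85325945233412
```

View pics/c5.png

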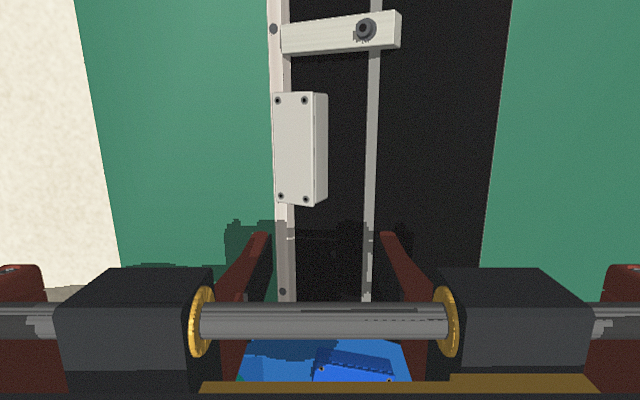

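The box rests on the ledge (lid corners ≈ (274,93), (313,92), (316,206), (278,204)), short of the stop face at row ~52. Next I check the lid corners in corner coordinates and plan the push.

```bash
cat >> h.py <<'E'
th=np.radians(28);yaw=0.0125
C=np.array([454.5,211.8,40]);ex=np.array([np.cos(yaw)*np.cos(th),-np.sin(yaw)*np.cos(th),np.sin(th)]);ey=np.array([np.sin(yaw),np.cos(yaw),0]);ez=np.cross(ex,ey)
def onplate(i,u,v,h):
    o,d=ray(i,u,v);p=o+d*((C+h*ez-o)@ez)/(d@ez)-C;return np.array([p@ex,p@ey])
E
python3 - <<'E'
from h import *
import pickle
np.set_printoptions(precision=1,suppress=True)
st,w=pickle.load(open("w5.pkl","rb"))
for u,v in [(273,93),(313,92),(316,206),(278,204)]: print(onplate(w,u,v,31))
print("foot",onplate(w,288,230,0),onplate(w,291,75,0), "stop",onplate(w,320,53,0))
# push pose: contact at box end, X horiz 8 uphill of foot, tip 17 above foot
T=rot(st['ee_rot'])
for y in (-140,-46-46-10):
    p=C+ey*y+np.array([8,0,17]);print(p,((p-st['eef_pos'])@T)/400)
print(T[:,0],(ey@T)/400*10)
E
```

```text
[  2.7 -30.9]
[ 39.6 -30.8]
[  41.7 -119.9]
[   3.9 -123.2]
foot [  -7.4 -158.9] [  0.2 -14.7] stop [28.9  1.2]
[460.8  71.8  57. ] [-0.1 -0.   0.4]
[461.2 109.8  57. ] [ 0.  -0.   0.4]
[0. 1. 0.] [ 0. -0.  0.]
```

Emit:
{"name": "carry_out", "arguments": {"targets": [[[-0.1,-0.048,0],0],[[-0.1,-0.048,0],0],[[-0.1,-0.048,0.1],0],[[-0.1,-0.048,0.2],0],[[-0.1,-0.048,0.3],0],[[-0.1,-0.048,0.335],0],[[-0.1,-0.048,0.351],0],[[-0.1,-0.048,0.351],0]], "claw": -1}}

```text
clock: 7.75
eef_pos: [460.7, 58.3, 56.5]
ee_rot: [0.0, 0.711, 0.703, 0.0]
force: [-0.5, -0.1, 0.2]
finger_gap: 0.9
grip_force: 0.0
```

Emit:
{"name": "carry_out", "arguments": {"targets": [[[0.005,0,0],0],[[0.01,0,0],0],[[0.018,0,0],0],[[0.026,0,0],0],[[0.034,0,0],0],[[0.042,0,0],0],[[0.05,0,0],0],[[0.05,0,0],0]]}}

```text
clock: 8.55
eef_pos: [460.5, 78.2, 55.9]
ee_rot: [-0.0, 0.711, 0.703, -0.0]
force: [-0.3, -0.4, -0.3]
finger_gap: 0.5
grip_force: 0.0
```

```bash
cat > look.py <<'E'
from rig import optics,bot
import cv2,numpy as np,pickle,sys
st=bot.get_state();print(st['clock'],st['eef_pos'],st['ee_rot'],st['force'],st['finger_gap'])
w=optics.camera_info("wrist");b=optics.camera("wrist")[:,:,::-1]
cv2.imwrite(f"pics/{sys.argv[1]}.png",b);pickle.dump((st,w),open(sys.argv[1]+".pkl","wb"))
E
python3 look.py c6
```

```text
8.55 [460.49789222  78.20264574  55.85979367] [-5.07972381e-05  7.10896896e-01  7.03296239e-01 -8.99137576e-06] [-0.28585515 -0.44324546 -0.29242389] 0.5260934625923636
```

View pics/c6.png

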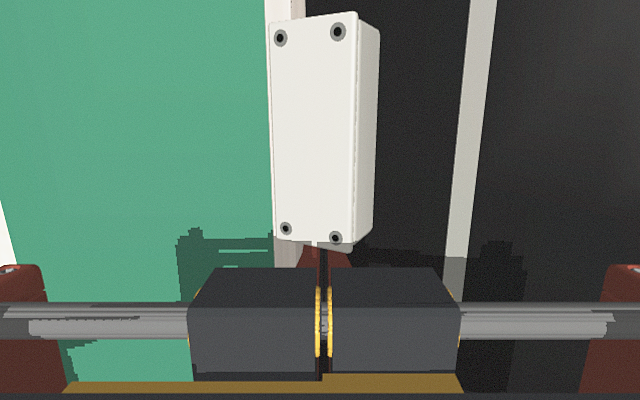

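The box (268–380,10–250) sits straight along the ledge, and the shut fingers (~300–345,250) are just at its near end. Pushing along the ledge.

Emit:
{"name": "carry_out", "arguments": {"targets": [[[0.01,0,0],0],[[0.02,0,0],0],[[0.03,0,0],0],[[0.038,0,0],0],[[0.046,0,0],0],[[0.054,0,0],0],[[0.06,0,0],0],[[0.065,0,0],0]]}}

```text
clock: 9.4
eef_pos: [460.8, 104.1, 55.9]
ee_rot: [-0.0, 0.711, 0.703, -0.0]
force: [0.6, -1.0, -0.8]
finger_gap: 0.5
grip_force: 0.3
```

Emit:
{"name": "carry_out", "arguments": {"targets": [[[0.0025,0,0],0],[[0.004,0,0],0],[[0.0055,0,0],0],[[0.007,0,0],0],[[0.007,0,0],0]]}}

```text
clock: 9.9
eef_pos: [460.8, 106.7, 55.9]
ee_rot: [-0.0, 0.711, 0.703, 0.0]
force: [0.3, -0.8, -1.1]
finger_gap: 0.5
grip_force: 0.2
```

Emit:
{"name": "carry_out", "arguments": {"targets": [[[0.0025,0,0],0],[[0.005,0,0],0],[[0.005,0,0],0],[[0.005,0,0],0]]}}

```text
clock: 10.3
eef_pos: [460.8, 107.4, 55.9]
ee_rot: [0.001, 0.711, 0.703, -0.001]
force: [-1.1, -6.3, 0.3]
finger_gap: 0.6
grip_force: 2.9
```

Emit:
{"name": "carry_out", "arguments": {"targets": [[[0.0025,0,0],0],[[0.004,0,0],0],[[0.004,0,0],0],[[0.004,0,0],0]]}}

```text
clock: 10.7
eef_pos: [460.9, 107.4, 56.0]
ee_rot: [0.002, 0.712, 0.703, -0.002]
force: [-1.3, -11.6, 1.9]
finger_gap: 0.4
grip_force: 5.8
```

Contact force built to 12 N without further motion, so it is home. Backing off and looking.

Emit:
{"name": "carry_out", "arguments": {"targets": [[[-0.01,0,0],0],[[-0.03,0,0],0],[[-0.08,0,0],0],[[-0.1,0,-0.1],0],[[-0.1,0,-0.2],0],[[-0.1,0,-0.3],0],[[-0.1,0.04,-0.35],0],[[-0.1,0.04,-0.35],0]]}}

```text
clock: 11.5
eef_pos: [478.6, 70.1, 199.6]
ee_rot: [0.002, 0.711, 0.703, 0.003]
force: [-0.1, 0.5, 0.6]
finger_gap: 0.8
grip_force: 0.0
```

Emit:
{"name": "carry_out", "arguments": {"targets": [[[0.1,0,0],0],[[0.14,0,0],0],[[0.14,0,0],0],[[0.14,0,0],0]]}}

```text
clock: 11.9
eef_pos: [476.3, 125.8, 194.4]
ee_rot: [-0.001, 0.711, 0.703, -0.001]
force: [0.3, -0.5, -0.1]
finger_gap: 0.6
grip_force: 0.0
```

```bash
python3 look.py c7
python3 - <<'E'
import cv2
im=cv2.imread("pics/c7.png");cv2.imwrite("pics/c7z.png",cv2.resize(im[0:230,200:460],None,fx=2.6,fy=2.6,interpolation=2))
E
```

```text
11.9 [476.33379781 125.78984542 194.41983776] [-5.61558146e-04  7.10716559e-01  7.03477448e-01 -1.06661295e-03] [ 0.2870361  -0.46708637 -0.0719467 ] 0.6343623101705012
```

View pics/c7z.png

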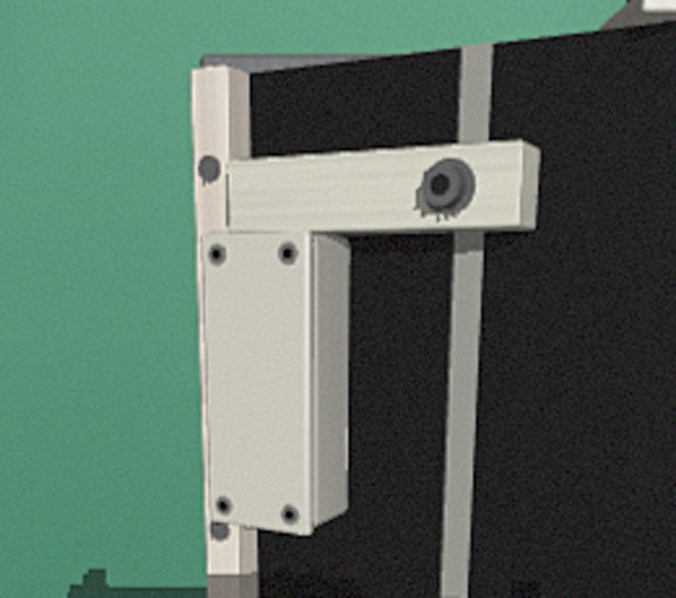

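The end is against the stop (crop row ~233), with the box along the ledge and lid up. A quick numeric squareness check on the foot and lid edges:

Run:
```python
from h import *
import pickle
np.set_printoptions(precision=1,suppress=True)
st,w=pickle.load(open("c7.pkl","rb"))
f=lambda u,v,h:onplate(w,200+u/2.6,v/2.6,h)
print("uphill foot edge",f(349,240,0),f(347,512,0))
print("lid uphill edge",f(308,234,31),f(308,533,31)," lid lower",f(203,236,31),f(212,522,31))
print("ledge foot",f(249,74,0),f(258,560,0),"stop foot",f(420,233,0))
```

```text
uphill foot edge [36.4 -1.6] [ 36.7 -90.7]
lid uphill edge [38.7 -1.2] [ 38.6 -90.3]  lid lower [ 2.1 -1.1] [  2.3 -91.4]
ledge foot [-0.  49.9] [   0.4 -113.5] stop foot [60.5 -0. ]
```

```bash
python3 -c "
from rig import bot
print(bot.close_job())"
```

```text
the job is handed in; nothing more can be done
None
```

I laid the small die-cast box lid up on the plate about 30 mm short of the stop and let it slide to the ledge. I then pushed it home to about 12 N of contact force, and the last image showed it square to the ledge and end stop within about 2 mm. The job was handed in at about 12 s of the 51 s, with the arm clear.

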